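# Sort a trade-in lot into the stock trays

## Task

Sort the trade-in lot lying on the bench: put the phone, the two chargers and the two earbud cases each into the tray that already holds its own kind, whatever their colour. Set each one down flat on the floor of its tray, same side up as it lies now and not on top of anything else; do not drop or toss them, and leave the opened phone under repair where it is.

Things in the scene. Friction and masses are not known exactly. Their poses are not given: they have to be found in the camera images.
- phone_mid (a point): Compact phone in a grey protective case, lying screen up: 124 (x, long) x 60 (y) x 11 (z) mm, 0.17 kg. Point: its centre, half-way up (5.5 mm above what it lies on). z up.
- charger_1_mid (a point): Plug-in charger lying flat: white plastic block 44 (x) x 38 (y) x 26 (z) mm with two brass flat blades sticking 17 mm out of its +x end, 0.06 kg. Point: centre of the block, half-way up (13 mm above what it lies on). z up.
- charger_2_mid (a point): Plug-in charger lying flat: black plastic block 44 (x) x 38 (y) x 26 (z) mm with two brass flat blades sticking 17 mm out of its +x end, 0.06 kg. Point: centre of the block, half-way up (13 mm above what it lies on). z up.
- earbuds_1_mid (a point): Closed earbud charging case, a white rounded pebble 62 (x) x 46 (y) x 22 (z) mm with all edges rounded at about 10 mm, 0.055 kg. Point: its centre, half-way up (11 mm above what it lies on). z up.
- earbuds_2_mid (a point): Closed earbud charging case, a black rounded pebble 62 (x) x 46 (y) x 22 (z) mm with all edges rounded at about 10 mm, 0.055 kg. Point: its centre, half-way up (11 mm above what it lies on). z up.
- tray_phones: One of three alike grey open trays fixed on the bench, outer size 200 (x) x 182 (y) x 34 mm high, walls and floor 4 mm thick; told apart only by the stock in it. Origin: centre of its underside (on the bench); x points roughly away from the robot, y along its front, z up. The phone tray: it already holds one phone, fixed, lying along y at its far end (x from 30 to 90 mm, top 15 mm above the bench). The near part (x from -96 to 30 mm) is free.
- tray_chargers: One of three alike grey open trays fixed on the bench, outer size 200 (x) x 182 (y) x 34 mm high, walls and floor 4 mm thick; told apart only by the stock in it. Origin: centre of its underside (on the bench); x points roughly away from the robot, y along its front, z up. The charger tray: it already holds two chargers, a black and a white one, fixed, at its far end (x from 36 to 74 mm, top 30 mm above the bench). The near part (x from -96 to 36 mm) is free.
- tray_earbuds: One of three alike grey open trays fixed on the bench, outer size 200 (x) x 182 (y) x 34 mm high, walls and floor 4 mm thick; told apart only by the stock in it. Origin: centre of its underside (on the bench); x points roughly away from the robot, y along its front, z up. The earbud tray: it already holds two earbud cases, a white and a black one, fixed, at its far end (x from 32 to 78 mm, top 26 mm above the bench). The near part (x from -96 to 32 mm) is free.
- open_phone: The opened phone under repair: a phone frame with bare battery and circuit board, clamped in a dark steel holder 165 x 86 x 18 mm, loose, in the middle among the things to sort, 0.65 kg. Origin: centre of its underside, x along its length. It stays where it is.

How it is judged (in metres and radians):
At the end, for the whole second after the job is handed in: The phone is in the phone tray, both chargers in the charger tray and both earbud cases in the earbud tray: each centre inside its tray's walls, each lying flat (within 0.12 rad, same side up) on the tray's floor (not more than 5 mm above its height when resting there), released and at rest (x of phone_mid in the frame of tray_phones between -0.092 and 0.092 m and y of phone_mid in the frame of tray_phones between -0.085 and 0.085 m and z of phone_mid in the frame of tray_phones below 0.0145 m and angle between each of phone_mid, charger_1_mid, charger_2_mid, earbuds_1_mid, earbuds_2_mid's own z axis and vertical below 0.12 rad and linear speed of each of phone, charger_1, charger_2, earbuds_1, earbuds_2 below 0.02 m/s and x of charger_1_mid in the frame of tray_chargers between -0.092 and 0.092 m and y of charger_1_mid in the frame of tray_chargers between -0.085 and 0.085 m and z of each of charger_1_mid, charger_2_mid in the frame of tray_chargers below 0.022 m and x of charger_2_mid in the frame of tray_chargers between -0.092 and 0.092 m and y of charger_2_mid in the frame of tray_chargers between -0.085 and 0.085 m and x of earbuds_1_mid in the frame of tray_earbuds between -0.092 and 0.092 m and y of earbuds_1_mid in the frame of tray_earbuds between -0.085 and 0.085 m and z of each of earbuds_1_mid, earbuds_2_mid in the frame of tray_earbuds below 0.02 m and x of earbuds_2_mid in the frame of tray_earbuds between -0.092 and 0.092 m and y of earbuds_2_mid in the frame of tray_earbuds between -0.085 and 0.085 m); the robot touches nothing.
It fails at once if a thing is dropped or tossed: let go with its centre more than 60 mm above the bench ((height (world z) of phone_mid above 0.06 m and contact force between the fingers and phone below 0.02 N) or (height (world z) of charger_1_mid above 0.06 m and contact force between the fingers and charger_1 below 0.02 N) or (height (world z) of charger_2_mid above 0.06 m and contact force between the fingers and charger_2 below 0.02 N) or (height (world z) of earbuds_1_mid above 0.06 m and contact force between the fingers and earbuds_1 below 0.02 N) or (height (world z) of earbuds_2_mid above 0.06 m and contact force between the fingers and earbuds_2 below 0.02 N)).
It fails at once if the opened phone under repair is shifted by more than 15 mm (distance of open_phone from where it was at the start of the episode above 0.015 m).
It also fails if it takes over 115 s, if anything falls off the work surface, if the arm or the gripper's body presses on something with over 40 N, if the wrist force passes 120 N, or if a joint passes its speed limit or range.

## Robot

A 6-joint arm with a two-finger parallel gripper is mounted at the origin on the work surface. World frame = base frame: x ahead of the robot, y to its left, z up, the work surface at z = 0. Lengths are in mm, angles in rad, forces in N, time in s.
With the tool pointing down it reaches from about 300 to 775 mm from the base axis. Payload 14.6 kg.
Tool frame: the origin (TCP) lies between the finger pads; the fingertips stand 19 mm ahead of it and the grasp point (between the pads) is the TCP; z points along the fingers, y is the line along which they close (so a half turn about z gives the same grasp; the last joint's range is limited). The gripper opens to 94 mm and grips with 3 to 60 N. Pads are 16 mm wide; open, the fingers measure 119 mm over their backs; the gripper's body (75 mm by 177 mm) begins 78 mm behind the grasp point.
Start: joints at [1.179, 0.3, 1.521, -0, 1.321, -0.067], TCP at [175.513, 521.234, 224.446] pointing down, gripper open.
Joint ranges: [-3.03, 3.03], [-0.79, 2.21], [0.23, 2.52], [-1.04, 4.18], [0, 3.07], [-2.55, 2.55]. Speed limits (rad/s): [2.22, 2.22, 2.57, 3.14, 3.14, 3.14].

## Interface

Orientations are given as [roll, pitch, yaw] about the fixed x, y, z axes, in that order (R = Rz(yaw) Ry(pitch) Rx(roll)).
In Python, from cell import monitor, imaging, job, find_in, trace gives the robot as it stands. The module is installed in compiled form; this text tells all that it offers.
- The arm moves only by the tool arm_command, never from a script. Its argument "steps" is a list of rows, each a list of 5 numbers: the opening, from 0 (shut) to 1 (fully open), then the shift along the tool's x, y, z in mm, then the turn about the tool's z in degrees. In form: [[gripper, dx, dy, dz, turn], ...]. A call has 1 to 20 rows; each row is the pose to reach, as a shift and turn from the pose commanded when the call began, along the tool's axes at that moment; what a row does not reach only later rows make up. A row lasts 1/8 s, in which the tool goes at most 62.5 mm and 10.7 degrees, less where a joint would pass 70% of its speed; a pose out of reach is approached as far as the arm can. A call with a gripper value outside its range is refused whole. The fingers move at their own pace and stop on an object; "force" is the grip in N (left out, the last holds). Time passes only in rows, so rows that repeat a pose let the fingers close. It gives the time, the measured TCP pose, the force, the opening and the grip force at its end, in the units of the state.
- monitor.read_state(): the state, without advancing time (a new reading comes with each control period).
- imaging.camera(name): name is "scene" or "top"; returns a dict with "img" (384x512x3 uint8, red, green, blue), "mtx" (3x3 intrinsics, pixels), "view" (4x4, takes a point from world to camera coordinates). Camera axes: x right, y down, z forward; pixel columns grow to the right and rows downward; lengths in mm; the calibration is good to about 2 mm. A picture is of the moment at which its call begins. There is no depth.
- job.sign_off(): hands the job in; it is judged then, once.
Trained networks look in a picture, given as the dict that the camera call returned (one of the last four; its "shot" number tells which), for a name from the list of things; names that differ only in an ending like _2 or _b are one class to them, and where a whole thing is asked for, a point or a joint stands for the part that bears it (a point fixed in the world has none). Each returns a list of dicts, best first, with "p" (0 to 1); they miss things now and then, are a little off and sometimes report something else, mostly with a low value. They report only what shows in the picture. A call takes as long as a camera call.
- find_in(picture, target): "rect" ([centre column, centre row, width, height] in pixels, round what is visible of it).
- trace(picture, target): "region" (384x512 bool, what is visible of it) and "rect" ([centre column, centre row, width, height] in pixels, round what is visible of it).
The state is a dict: "clock": time; "joints": joint angles; "qd": joint speeds; "effort": joint torques, N m; "eef_pos": TCP position; "eef_rot": TCP orientation; "wrist_force": force on the tool from outside, world axes, zero at the start; "moment": the same for the moment, N m; "finger_gap": finger opening in mm; "finger_force": force on a finger pad.
Only numpy, scipy, OpenCV 4.12 (cv2) and the standard library are available. Lean on these libraries where they do the work, as an engineer would, in place of code of your own. Each camera call takes 0.05 s, during which the arm holds its last target. There are 200 camera calls.

## Working session

There is one attempt and no reset: what is moved stays moved. The work goes in short steps, Python scripts to look and compute and a tool call to move; the robot and the scene stay as the last step left them, time stands still between calls to the robot, and variables do not carry over. Pictures are saved under pics/ and viewed, at most 14 in all, crops included, and the job is handed in when it is done.

Besides the shell and the picture viewer there is one more tool, called after "Call:" as a command line: name --pt "numbers of a row" for each row, then --argument value for the rest. arm_command: Moves the arm, as the interface text tells. Its arguments: {"type":"object","properties":{"steps":{"type":"array","items":{"type":"array","items":{"type":"number"}}},"force":{"type":"number"}},"required":["steps"]}

```bash
mkdir -p pics; cat > h.py <<'E'
import numpy as np, cv2
from cell import monitor, imaging, job, find_in, trace
def ray(c,u,v,z):
    V=np.array(c["view"]);K=np.array(c["mtx"]);R=V[:3,:3];t=V[:3,3]
    o=-R.T@t; d=R.T@np.linalg.inv(K)@np.array([u,v,1.]); return o+d*(z-o[2])/d[2]
def save(c,n,box=None,s=1.5):
    im=c["img"][...,::-1]
    if box: im=im[box[1]:box[3],box[0]:box[2]]
    cv2.imwrite("pics/"+n,cv2.resize(im,None,fx=s,fy=s,interpolation=cv2.INTER_CUBIC))
def topquad(c,reg,z):
    cs,_=cv2.findContours(reg.astype(np.uint8),cv2.RETR_EXTERNAL,cv2.CHAIN_APPROX_NONE)
    k=max(cs,key=cv2.contourArea)[:,0,:]
    P=np.array([ray(c,u,v,z)[:2] for u,v in k],np.float32)
    return cv2.minAreaRect(P),P
E
python3 - <<'E'
from h import *
s=monitor.read_state();print(s)
for n in("top","scene"):
    c=imaging.camera(n);save(c,n+"1.png")
    V=c["view"];print(n,-V[:3,:3].T@V[:3,3],V[:3,:3].round(2).tolist())
    for t,z in(("phone_mid",11),("charger_1_mid",26),("earbuds_1_mid",11),("tray_phones",34),("tray_chargers",34),("tray_earbuds",34),("open_phone",18)):
        for r in trace(c,t):
            q,_=topquad(c,r["region"],z)
            print(n,t,round(r["p"],2),np.round(r["rect"]),"w",np.round(q[0]),np.round(q[1]),round(q[2],1))
E
```

```text
{'clock': 0.0, 'joints': array([ 1.17940255e+00,  3.00473745e-01,  1.52158420e+00,  2.05750560e-05,
        1.32072384e+00, -6.66315961e-02]), 'qd': array([ 2.20216495e-03,  2.08916786e-04, -5.69834645e-05,  8.50815561e-04,
        2.76809797e-04,  3.53791696e-04]), 'effort': array([-1.53609737e-03, -5.31808591e+01, -3.52742708e+01,  7.08619715e-02,
        2.43789976e-02, -5.28445878e-05]), 'eef_pos': array([175.4155112 , 521.01493817, 223.88355659]), 'eef_rot': array([-3.14040749e+00, -9.90594780e-05,  2.81682531e+00]), 'wrist_force': array([-0.01147614, -0.01307875,  0.00705761]), 'moment': array([-0.05146934, -0.022544  , -0.04736785]), 'finger_force': 0.0, 'finger_gap': 94.08814938905972}
top [ 398.38715517   62.85413749 1229.02432738] [[-0.0, -1.0, 0.01], [-0.99, 0.0, -0.12], [0.12, -0.01, -0.99]]
top phone_mid 0.85 [116. 192.  45.  47.] w [540. 401.] [ 63. 124.] 47.8
top charger_1_mid 0.52 [390. 253.  22.  20.] w [ 381. -301.] [48. 41.] 53.8
top earbuds_1_mid 0.66 [344. 227.  19.  28.] w [ 448. -183.] [44. 61.] 64.5
top tray_phones 0.8 [358. 145.  79.  80.] w [ 659. -221.] [20
[... 412 characters left out ...]
 133.] 48.7
scene charger_1_mid 0.74 [311. 148.  11.  12.] w [398. 297.] [55. 56.] 76.4
scene charger_1_mid 0.6 [140. 176.  14.  10.] w [ 389. -301.] [59. 46.] 50.3
scene earbuds_1_mid 0.55 [178. 188.  16.  10.] w [ 444. -177.] [46. 63.] 61.6
scene earbuds_1_mid 0.38 [246. 232.  79.  73.] w [651.   6.] [220. 197.] 0.1
scene tray_phones 0.81 [173. 245.  73.  80.] w [ 665. -220.] [217. 194.] 1.8
scene tray_phones 0.31 [354. 177.  28.  31.] w [558. 390.] [ 59. 130.] 48.2
scene tray_chargers 0.59 [319. 218.  78.  71.] w [668. 228.] [215. 192.] 0.2
scene tray_earbuds 0.79 [248. 232.  73.  73.] w [663.   4.] [191. 214.] 89.8
scene open_phone 0.91 [237. 178.  41.  45.] w [452.  10.] [185.  89.] 1.2
```

View pics/top1.png

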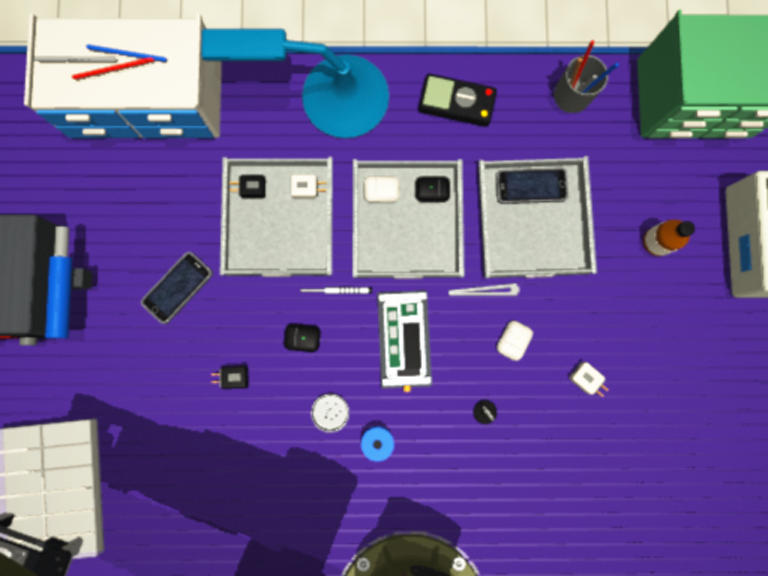

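View pics/scene1.png

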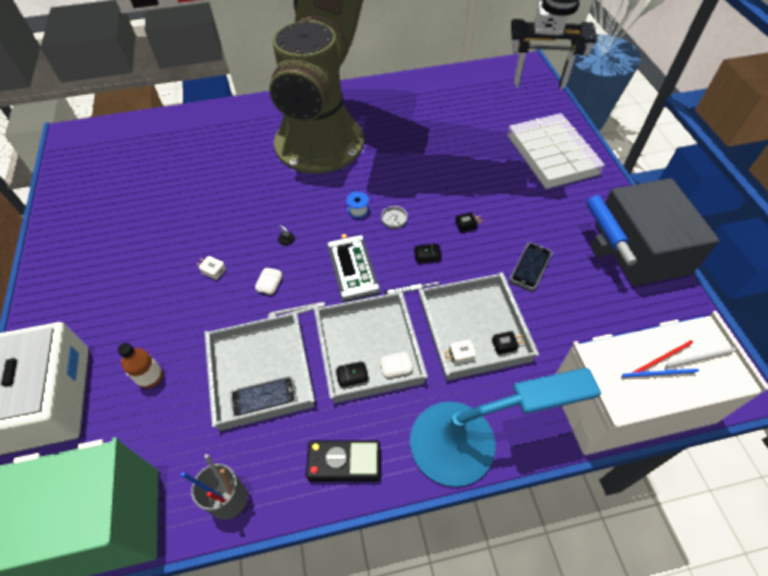

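The top view shows the charger tray on the left, the earbud tray in the middle and the phone tray on the right. At display scale, the phone is at (175,287), the black charger at (233,377), the black case at (302,337), the white case at (515,340) and the white charger at (589,378). The scene view agrees. The networks missed the black items in the top view, so I'll fit boxes to colour masks instead.

```bash
cat >> h.py <<'E'
from scipy.optimize import minimize
def proj(c,P):
    V=np.array(c["view"]);K=np.array(c["mtx"]);q=(P@V[:3,:3].T+V[:3,3])@K.T; return q[:,:2]/q[:,2:]
def uv(c,x,y,z): return proj(c,np.array([[x,y,z]],float))[0]
def mask(c,x,y,r):
    u,v=np.int32(uv(c,x,y,8)); lab=cv2.cvtColor(c["img"],cv2.COLOR_RGB2HLS); h=lab[...,0].astype(int)
    rgb=c["img"].astype(int); purple=(rgb[...,2]-rgb[...,1]>45)
    m=np.zeros(h.shape,np.uint8); cv2.circle(m,(int(u),int(v)),r,1,-1); m[purple]=0
    n,l,s,_=cv2.connectedComponentsWithStats(m); return l==1+np.argmax(s[1:,4])
def rend(c,x,y,a,sz,z0=0,k=8):
    L,W,H,bev=sz; pts=[]
    for z,b in((z0+(H/2 if bev else 0),0),(z0+H,bev*.5)):
        for sx,sy in((1,1),(1,-1),(-1,-1),(-1,1)):
            X,Y=sx*(L/2-b),sy*(W/2-b)
            for ex,ey in(((bev*.5,0),(0,bev*.5)) if bev else ((0,0),)):
                X2,Y2=X-sx*ex,Y-sy*ey
                pts.append([x+X2*np.cos(a)-Y2*np.sin(a),y+X2*np.sin(a)+Y2*np.cos(a),z])
    h=cv2.convexHull(proj(c,np.array(pts)).astype(np.float32))
    return h
def fit(c,m,x,y,a,sz,z0=0):
    K=6; ys,xs=np.where(m); x0,x1,y0,y1=xs.min()-8,xs.max()+8,ys.min()-8,ys.max()+8
    M=cv2.resize(m[y0:y1,x0:x1].astype(np.uint8),None,fx=K,fy=K,interpolation=cv2.INTER_NEAREST)
    def cost(p):
        h=rend(c,p[0],p[1],p[2]/20,sz,z0); q=np.round((h-[x0-.5,y0-.5])*K).astype(np.int32)
        B=np.zeros_like(M); cv2.fillConvexPoly(B,q,1); return (B!=M).sum()/K/K
    best=min((minimize(cost,[x,y,20*np.radians(a+d)],method="Nelder-Mead",options=dict(initial_simplex=np.array([[x,y,0],[x+6,y,0],[x,y+6,0],[x,y,4]])+[0,0,20*np.radians(a+d)])) for d in(-12,0,12)),key=lambda r:r.fun)
    return best.x[0],best.x[1],np.degrees(best.x[2]/20),best.fun,m.sum()
SZ=dict(ph=(124,60,11,0),ch=(44,38,26,0),ea=(62,46,22,10))
def go(x,y,z,axis,cmd=None):
    "rows from present pose to x,y,z with closing axis angle (deg, mod 180)"
    s=monitor.read_state();p=s["eef_pos"];yaw=s["eef_rot"][2];q1=np.degrees(np.arctan2(y,x))
    d=np.array([x,y,z])-p; tx=np.array([np.cos(yaw),np.sin(yaw)]);ty=np.array([np.sin(yaw),-np.cos(yaw)])
    q6=(q1-axis+90)%180-90; ynew=q1-q6+90
    cur=np.degrees(yaw); t=-(ynew-cur); t=(t+180)%360-180
    print("dx %.1f dy %.1f dz %.1f turn %.1f q6 %.0f (now %.0f)"%(d[:2]@tx,d[:2]@ty,-d[2],t,q6,np.degrees(s["joints"][5])))
E
python3 - <<'E'
from h import *
c=imaging.camera("top");o=c["img"].copy()
guess=[("ph",540,401,-42,32),("ch",391,298,0,13),("ea",447,182,0,14),("ea",446,-182,-25,14),("ch",385,-304,-36,13)]
for k,x,y,a,r in guess:
    u,v=np.array(uv(c,x,y,8))
    m=mask(c,x,y,r+4)
    if k=="ch": m=cv2.morphologyEx(m.astype(np.uint8),cv2.MORPH_OPEN,np.ones((5,5)))>0
    f=fit(c,m,x,y,a,SZ[k]);print(k,np.round(f,1))
    h=rend(c,f[0],f[1],np.radians(f[2]),SZ[k]);
    o=o if o.shape[0]>400 else cv2.resize(o,None,fx=4,fy=4,interpolation=cv2.INTER_CUBIC)
    cv2.polylines(o,[np.int32((h+.5)*4)],True,(255,255,0),1)
    cs,_=cv2.findContours(cv2.resize(m.astype(np.uint8),None,fx=4,fy=4),0,1);cv2.drawContours(o,cs,-1,(255,0,0),1)
cv2.imwrite("pics/fit.png",cv2.resize(o[600:1100,360:1660,::-1],(800,308)))
E
```

```text
ph [ 541.5  401.6  -42.1   43.6 1142. ]
ch [388.4 297.8   3.4  69.1 278. ]
ea [453.5 183.8 -94.8  41.3 390. ]
ea [ 447.8 -182.3  -28.    31.5  443. ]
ch [ 383.  -304.3  -22.3   73.1  325. ]
```

View pics/fit.png

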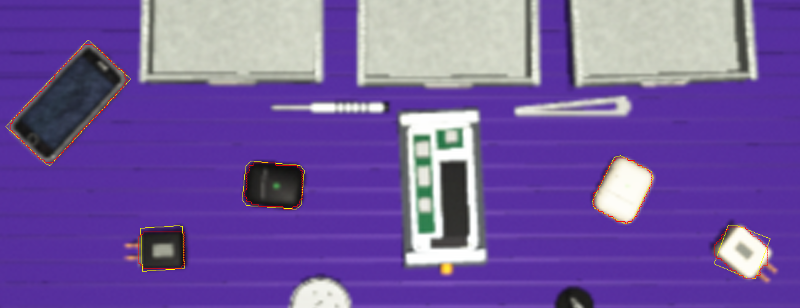

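```bash
python3 - <<'E'
from h import *
c=imaging.camera("top")
k5=np.ones((5,5))
m=cv2.morphologyEx(mask(c,391,298,15).astype(np.uint8),cv2.MORPH_OPEN,k5)>0
print("black",np.round(fit(c,m,389,298,93,SZ["ch"]),1))
for r in trace(c,"charger_1_mid"):
    x,y=ray(c,*r["rect"][:2],13)[:2]
    print(round(r["p"],2),np.round(fit(c,r["region"],x,y,54 if y<0 else 93,SZ["ch"]),1))
im=c["img"].astype(int); m=mask(c,385,-304,17)&(im.min(2)>110)
m=cv2.morphologyEx(m.astype(np.uint8),cv2.MORPH_OPEN,np.ones((3,3)))>0
print("bright",m.sum(),np.round(fit(c,m,383,-304,54,SZ["ch"]),1))
for t in("tray_phones","tray_chargers","tray_earbuds"):
    for r in trace(c,t)[:1]:
        P=topquad(c,r["region"],34)[0]; f=fit(c,r["region"],P[0][0],P[0][1],0,(200,182,34,0)); print(t,np.round(f,1))
print("phone");go(541,401,120,48)
print("bch");go(389,298,120,3)
E
```

```text
black [387.  299.1  90.5  18.1 278. ]
0.73 [ 381.8 -303.5   55.    49.8  277. ]
bright 290 [ 381.8 -306.9   50.9   39.   290. ]
tray_phones [ 6.612e+02 -2.235e+02  2.400e+00  1.268e+02  5.672e+03]
tray_chargers [ 6.626e+02  2.288e+02 -1.000e-01  1.822e+02  5.771e+03]
tray_earbuds [ 6.596e+02  2.900e+00 -0.000e+00  2.917e+02  5.797e+03]
phone
dx -384.8 dy 2.7 dz 104.4 turn 23.4 q6 -11 (now -4)
bch
dx -273.6 dy -143.4 dz 104.4 turn 68.4 q6 34 (now -4)
```

Call:
arm_command --pt "1 -60 0 0 8" --pt "1 -120 0 0 16" --pt "1 -180 1 0 23.4" --pt "1 -240 2 0 23.4" --pt "1 -300 2 0 23.4" --pt "1 -350 2.7 40 23.4" --pt "1 -385 2.7 80 23.4" --pt "1 -385 2.7 130 23.4" --pt "1 -385 2.7 165 23.4" --pt "1 -385 2.7 165 23.4" --pt "1 -385 2.7 185 23.4" --pt "1 -385 2.7 195 23.4" --pt "1 -385 2.7 200 23.4" --pt "1 -385 2.7 200 23.4" --force 20

```text
clock: 2.85
eef_pos: [541.2, 401.0, 24.5]
eef_rot: [-3.142, 0.0, 2.408]
wrist_force: [0.0, 0.7, 0.4]
finger_gap: 93.9
finger_force: 0.0
```

```bash
python3 - <<'E'
from h import *
go(541,401,20.5,48)
c=imaging.camera("scene");u,v=np.int32(uv(c,541,401,20));save(c,"g1.png",(int(u)-70,int(v)-60,int(u)+70,int(v)+45),4)
E
```

```text
dx 0.2 dy -0.2 dz 4.0 turn -0.0 q6 -11 (now -15)
```

View pics/g1.png

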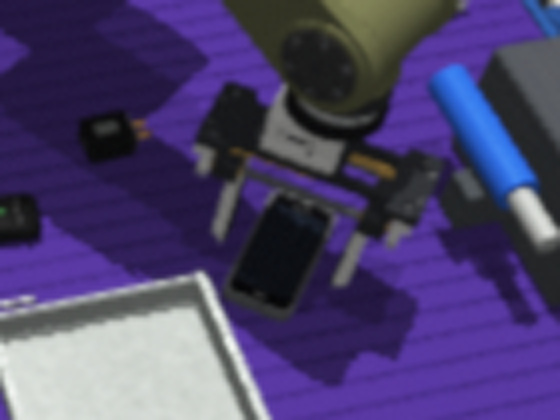

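The picture shows the open fingers straddling the phone, at about (225,215) and (345,265). I'll lower a little and grip.

Call:
arm_command --pt "1 0 0 3.5 0" --pt "1 0 0 3.5 0" --pt "0.5 0 0 3.5 0" --pt "0.5 0 0 3.5 0" --pt "0.5 0 0 3.5 0" --pt "0.5 0 0 3.5 0" --pt "0.5 0 0 3.5 0" --pt "0.5 0 0 3.5 0" --pt "0.5 0 0 3.5 0" --force 25

```text
clock: 4.03
eef_pos: [541.2, 400.9, 21.0]
eef_rot: [-3.142, -0.0, 2.408]
wrist_force: [-0.2, 0.3, 0.8]
finger_gap: 59.4
finger_force: 25.0
```

Call:
arm_command --pt "0.5 0 0 -10 0" --pt "0.5 0 0 -30 0" --pt "0.5 0 0 -60 0" --pt "0.5 0 0 -80 0" --pt "0.5 0 0 -80 0"

```text
clock: 4.65
eef_pos: [541.9, 401.4, 103.2]
eef_rot: [3.138, 0.001, 2.408]
wrist_force: [0.3, -1.0, -2.7]
finger_gap: 59.9
finger_force: 25.0
```

```bash
python3 - <<'E'
from h import *
go(626,-225,101,2.4)
E
```

```text
dx -481.7 dy -409.1 dz 2.2 turn 45.6 q6 -22 (now -15)
```

Call:
arm_command --pt "0.5 -20 -17 0 2" --pt "0.5 -55 -47 0 6" --pt "0.5 -95 -81 0 10" --pt "0.5 -135 -115 0 14" --pt "0.5 -175 -149 0 18" --pt "0.5 -215 -183 0 22" --pt "0.5 -255 -217 0 26" --pt "0.5 -295 -251 0 30" --pt "0.5 -335 -285 0 34" --pt "0.5 -375 -318 0 38" --pt "0.5 -415 -352 0 42" --pt "0.5 -450 -382 0 45.6" --pt "0.5 -475 -403 0 45.6" --pt "0.5 -481.7 -409.1 0 45.6" --pt "0.5 -481.7 -409.1 0 45.6" --pt "0.5 -481.7 -409.1 30 45.6" --pt "0.5 -481.7 -409.1 55 45.6" --pt "0.5 -481.7 -409.1 55 45.6"

```text
clock: 6.9
eef_pos: [624.4, -223.7, 44.0]
eef_rot: [-3.138, -0.002, 1.614]
wrist_force: [-0.5, 1.0, -1.5]
finger_gap: 59.7
finger_force: 25.0
```

```bash
python3 - <<'E'
from h import *
go(626,-225,25,2.4)
c=imaging.camera("scene");u,v=np.int32(uv(c,650,-225,20));save(c,"g2.png",(int(u)-70,int(v)-65,int(u)+70,int(v)+40),4)
E
```

```text
dx -1.4 dy 1.5 dz 19.0 turn 0.1 q6 -22 (now -25)
```

View pics/g2.png

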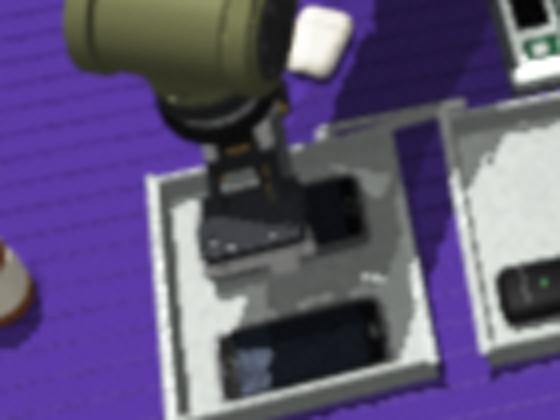

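The picture shows the phone held level inside the tray walls at about (330,215), clear of the stock phone at (305,350). I'll set it down.

Call:
arm_command --pt "0.5 -1 1 8 0" --pt "0.5 -1 1 14 0" --pt "0.5 -1 1 18 0" --pt "0.5 -1 1 18.5 0" --pt "0.5 -1 1 18.5 0" --pt "0.75 -1 1 18.5 0" --pt "0.75 -1 1 18.5 0" --pt "0.75 -1 1 18.5 0" --pt "0.75 -1 1 0 0" --pt "0.75 -1 1 -30 0" --pt "0.75 -1 1 -70 0" --pt "0.75 -1 1 -70 0"

```text
clock: 8.45
eef_pos: [627.9, -227.0, 121.0]
eef_rot: [3.135, 0.003, 1.612]
wrist_force: [0.7, 0.2, -1.1]
finger_gap: 70.5
finger_force: 0.0
```

```bash
python3 - <<'E'
from h import *
print(monitor.read_state()["eef_pos"]);go(382.5,-304,114,143.5)
go(448,-182,114,62)
E
```

```text
[ 627.90336436 -226.99365395  120.96223186]
dx -66.7 dy -248.4 dz 7.0 turn 38.9 q6 -2 (now -25)
dx 52.5 dy -177.9 dz 7.0 turn -59.6 q6 -84 (now -25)
```

Call:
arm_command --pt "0.9 9 -30 0 -9" --pt "0.9 23 -78 0 -19" --pt "0.9 37 -126 0 -29" --pt "0.9 48 -163 0 -39" --pt "0.9 52.5 -177.9 0 -49" --pt "0.9 52.5 -177.9 0 -59.6" --pt "0.9 52.5 -177.9 0 -59.6" --pt "0.9 52.5 -177.9 30 -59.6" --pt "0.9 52.5 -177.9 60 -59.6" --pt "0.9 52.5 -177.9 60 -59.6" --pt "0.9 52.5 -177.9 60 -59.6"

```text
clock: 9.82
eef_pos: [447.0, -181.6, 57.0]
eef_rot: [3.142, 0.001, 2.651]
wrist_force: [0.5, -0.1, 0.1]
finger_gap: 84.9
finger_force: 0.0
```

```bash
python3 - <<'E'
from h import *
go(448,-182,21.5,62)
c=imaging.camera("top");save(c,"g3.png",(290,80,430,290),2.8)
for r in trace(c,"phone_mid"): print(r["p"],r["rect"],ray(c,*r["rect"][:2],15))
E
```

```text
dx -1.1 dy 0.1 dz 35.5 turn -0.1 q6 -84 (now -88)
```

View pics/g3.png

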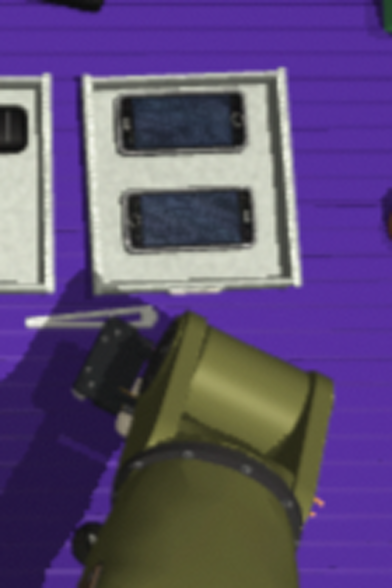

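The picture shows the phone lying flat in the phone tray at (190,218), below the stock phone and not touching it. Next I'll grip the white case.

Call:
arm_command --pt "0.9 -1 0 20 0" --pt "0.9 -1 0 32 0" --pt "0.9 -1 0 35.5 0" --pt "0.9 -1 0 35.5 0" --pt "0.4 -1 0 35.5 0" --pt "0.4 -1 0 35.5 0" --pt "0.4 -1 0 35.5 0" --pt "0.4 -1 0 35.5 0" --pt "0.4 -1 0 35.5 0" --pt "0.4 -1 0 35.5 0" --force 15

```text
clock: 11.18
eef_pos: [447.4, -181.8, 20.5]
eef_rot: [3.142, 0.0, 2.653]
wrist_force: [0.0, 0.9, 1.1]
finger_gap: 45.9
finger_force: 15.0
```

Call:
arm_command --pt "0.4 0 0 -5 0" --pt "0.4 0 0 -20 0" --pt "0.4 0 0 -50 0" --pt "0.4 0 0 -80 0" --pt "0.4 0 0 -80 0" --pt "0.4 0 0 -80 0"

```text
clock: 11.92
eef_pos: [447.1, -181.7, 100.2]
eef_rot: [3.142, -0.0, 2.653]
wrist_force: [-0.5, 0.3, -0.8]
finger_gap: 45.7
finger_force: 15.0
```

```bash
python3 - <<'E'
from h import *
go(625,-42,101,0)
E
```

```text
dx -91.5 dy 206.9 dz -0.8 turn 62.0 q6 -4 (now -88)
```

Call:
arm_command --pt "0.4 -9 20 0 8" --pt "0.4 -27 60 0 17" --pt "0.4 -45 101 0 26" --pt "0.4 -63 142 0 35" --pt "0.4 -80 180 0 44" --pt "0.4 -89 201 0 53" --pt "0.4 -91.5 207 0 62" --pt "0.4 -91.5 207 0 62" --pt "0.4 -91.5 207 25 62" --pt "0.4 -91.5 207 50 62" --pt "0.4 -91.5 207 64 62" --pt "0.4 -91.5 207 70 62" --pt "0.4 -91.5 207 74.5 62" --pt "0.4 -91.5 207 74.5 62" --pt "0.7 -91.5 207 74.5 62" --pt "0.7 -91.5 207 74.5 62" --pt "0.7 -91.5 207 74.5 62" --pt "0.7 -91.5 207 50 62" --pt "0.7 -91.5 207 20 62" --pt "0.7 -91.5 207 0 62"

```text
clock: 14.42
eef_pos: [625.7, -42.1, 102.0]
eef_rot: [3.14, 0.0, 1.571]
wrist_force: [0.5, 0.7, 0.3]
finger_gap: 66.1
finger_force: 0.0
```

```bash
python3 - <<'E'
from h import *
c=imaging.camera("scene");u,v=np.int32(uv(c,650,0,20));save(c,"g4.png",(int(u)-70,int(v)-60,int(u)+70,int(v)+45),4)
go(382.5,-304.5,110,143.5)
E
```

```text
dx -262.4 dy -244.0 dz -5.7 turn 36.5 q6 -2 (now -7)
```

View pics/g4.png

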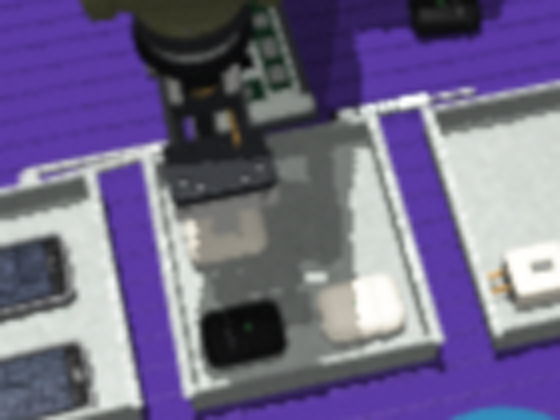

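The picture shows the white case resting in the earbud tray at (225,225), clear of the stock. Next is the white charger.

Call:
arm_command --pt "0.8 -25 -23 0 5" --pt "0.8 -65 -60 0 10" --pt "0.8 -105 -98 0 18" --pt "0.8 -145 -135 0 26" --pt "0.8 -185 -172 0 36.5" --pt "0.8 -225 -209 0 36.5" --pt "0.8 -252 -234 0 36.5" --pt "0.8 -262.4 -244 0 36.5" --pt "0.8 -262.4 -244 20 36.5" --pt "0.8 -262.4 -244 40 36.5" --pt "0.8 -262.4 -244 40 36.5" --pt "0.8 -262.4 -244 40 36.5"

```text
clock: 15.98
eef_pos: [381.8, -304.3, 61.0]
eef_rot: [3.141, 0.0, 0.934]
wrist_force: [-0.7, -0.2, 0.6]
finger_gap: 74.9
finger_force: 0.0
```

```bash
python3 - <<'E'
from h import *
go(382.5,-304.5,22,143.5)
c=imaging.camera("scene");u,v=np.int32(uv(c,382,-304,20));save(c,"g5.png",(int(u)-55,int(v)-50,int(u)+55,int(v)+35),5)
E
```

```text
dx 0.2 dy 0.7 dz 39.0 turn 0.0 q6 -2 (now -6)
```

View pics/g5.png

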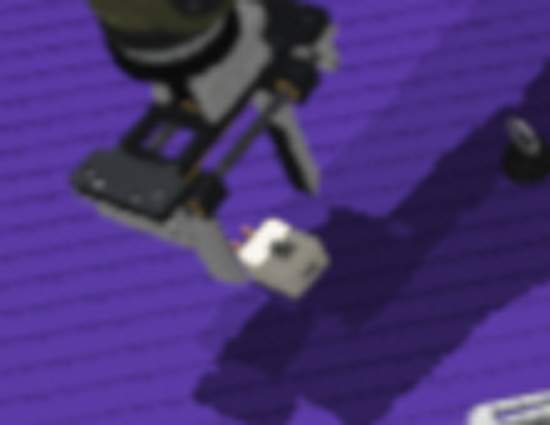

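The picture shows the fingers on both sides of the white charger at (285,255), still about 40 mm above the bench. I'll lower and grip.

Call:
arm_command --pt "0.8 0 0 15 0" --pt "0.8 0 0 30 0" --pt "0.8 0 0 38 0" --pt "0.8 0 0 39 0" --pt "0.8 0 0 39 0" --pt "0.3 0 0 39 0" --pt "0.3 0 0 39 0" --pt "0.3 0 0 39 0" --pt "0.3 0 0 39 0" --pt "0.3 0 0 39 0" --pt "0.3 0 0 39 0" --force 15

```text
clock: 17.4
eef_pos: [381.3, -304.4, 21.5]
eef_rot: [3.142, 0.0, 0.934]
wrist_force: [-0.8, 0.2, 1.2]
finger_gap: 38.3
finger_force: 14.6
```

Call:
arm_command --pt "0.3 0 0 -5 0" --pt "0.3 0 0 -20 0" --pt "0.3 0 0 -50 0" --pt "0.3 0 0 -85 0" --pt "0.3 0 0 -85 0" --pt "0.3 0 0 -85 0"

```text
clock: 18.15
eef_pos: [381.1, -304.2, 106.4]
eef_rot: [-3.141, -0.0, 0.934]
wrist_force: [0.2, -0.3, -0.9]
finger_gap: 38.4
finger_force: 14.6
```

```bash
python3 - <<'E'
from h import *
go(620,188,107,180);go(620,188,107,90)
c=imaging.camera("scene");u,v=np.int32(uv(c,382,-304,100));save(c,"g6.png",(int(u)-45,int(v)-40,int(u)+45,int(v)+30),5)
E
```

```text
dx 537.7 dy -100.8 dz -0.6 turn -36.5 q6 17 (now -6)
dx 537.7 dy -100.8 dz -0.6 turn -126.5 q6 -73 (now -6)
```

View pics/g6.png

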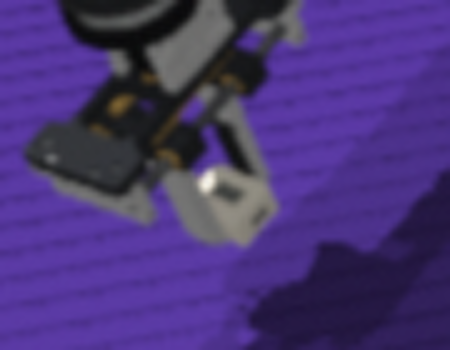

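The picture shows the white charger gripped level at (240,205). I'll carry it to the charger tray.

Call:
arm_command --pt "0.3 20 -4 0 -3" --pt "0.3 65 -12 0 -6" --pt "0.3 115 -22 0 -10" --pt "0.3 165 -31 0 -14" --pt "0.3 215 -41 0 -18" --pt "0.3 265 -50 0 -22" --pt "0.3 315 -60 0 -26" --pt "0.3 365 -70 0 -30" --pt "0.3 415 -79 0 -33" --pt "0.3 465 -89 0 -36.5" --pt "0.3 510 -97 0 -36.5" --pt "0.3 534 -102 0 -36.5" --pt "0.3 541 -103 0 -36.5" --pt "0.3 541 -103 0 -36.5" --pt "0.3 541 -103 20 -36.5" --pt "0.3 541 -103 40 -36.5" --pt "0.3 541 -103 55 -36.5" --pt "0.3 541 -103 60 -36.5" --pt "0.3 541 -103 60 -36.5"

```text
clock: 20.58
eef_pos: [620.4, 191.7, 46.2]
eef_rot: [-3.141, 0.0, 1.571]
wrist_force: [-0.1, -0.3, -0.2]
finger_gap: 38.5
finger_force: 14.6
```

```bash
python3 - <<'E'
from h import *
go(620,192,26,180)
E
```

```text
dx 0.3 dy -0.4 dz 20.2 turn -0.0 q6 17 (now 14)
```

Call:
arm_command --pt "0.3 0 0 10 0" --pt "0.3 0 0 16 0" --pt "0.3 0 0 20 0" --pt "0.3 0 0 20.2 0" --pt "0.3 0 0 20.2 0" --pt "0.6 0 0 20.2 0" --pt "0.6 0 0 20.2 0" --pt "0.6 0 0 20.2 0" --pt "0.6 0 0 0 0" --pt "0.6 0 0 -30 0" --pt "0.6 0 0 -65 0" --pt "0.6 0 0 -65 0" --pt "0.6 0 0 -65 0"

```text
clock: 22.2
eef_pos: [620.3, 191.7, 111.7]
eef_rot: [3.141, -0.0, 1.571]
wrist_force: [-0.1, -0.4, -0.8]
finger_gap: 56.4
finger_force: 0.0
```

```bash
python3 - <<'E'
from h import *
c=imaging.camera("scene");u,v=np.int32(uv(c,650,220,20));save(c,"g7.png",(int(u)-70,int(v)-60,int(u)+70,int(v)+45),4)
go(387.5,298.7,111,0.5)
E
```

```text
dx 107.0 dy -232.6 dz 0.0 turn -0.5 q6 37 (now 14)
```

View pics/g7.png

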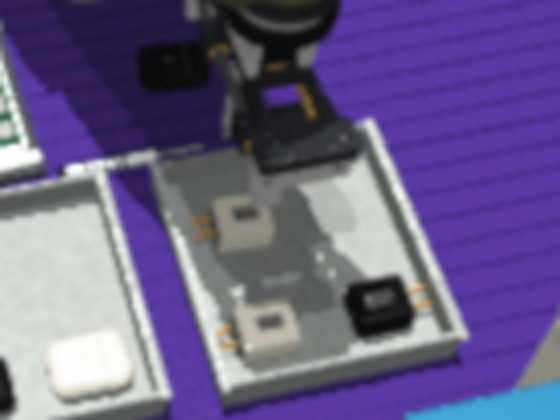

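The picture shows the white charger lying flat in the charger tray at (240,220). Next is the black charger.

Call:
arm_command --pt "0.8 10 -22 0 0" --pt "0.8 30 -66 0 0" --pt "0.8 53 -115 0 0" --pt "0.8 76 -165 0 0" --pt "0.8 96 -208 0 0" --pt "0.8 105 -228 0 -0.5" --pt "0.8 107 -232.6 0 -0.5" --pt "0.8 107 -232.6 0 -0.5" --pt "0.8 107 -232.6 25 -0.5" --pt "0.8 107 -232.6 50 -0.5" --pt "0.8 107 -232.6 75 -0.5" --pt "0.8 107 -232.6 87 -0.5" --pt "0.8 107 -232.6 90 -0.5" --pt "0.8 107 -232.6 90 -0.5" --pt "0.3 107 -232.6 90 -0.5" --pt "0.3 107 -232.6 90 -0.5" --pt "0.3 107 -232.6 90 -0.5" --pt "0.3 107 -232.6 90 -0.5" --pt "0.3 107 -232.6 90 -0.5" --pt "0.3 107 -232.6 90 -0.5"

```text
clock: 24.75
eef_pos: [387.8, 298.8, 21.5]
eef_rot: [-3.142, -0.0, 1.579]
wrist_force: [-1.2, -1.1, 3.5]
finger_gap: 38.0
finger_force: 15.0
```

Call:
arm_command --pt "0.3 0 0 -5 0" --pt "0.3 0 0 -20 0" --pt "0.3 0 0 -50 0" --pt "0.3 0 0 -85 0" --pt "0.3 0 0 -85 0" --pt "0.3 0 0 -85 0"

```text
clock: 25.5
eef_pos: [387.6, 298.6, 106.3]
eef_rot: [-3.141, 0.0, 1.579]
wrist_force: [-1.1, -0.1, -1.0]
finger_gap: 37.7
finger_force: 15.0
```

```bash
python3 - <<'E'
from h import *
go(620,266,107,0)
c=imaging.camera("scene");u,v=np.int32(uv(c,388,299,100));save(c,"g8.png",(int(u)-45,int(v)-40,int(u)+45,int(v)+30),5)
E
```

```text
dx -34.6 dy 232.1 dz -0.7 turn 0.5 q6 23 (now 33)
```

View pics/g8.png

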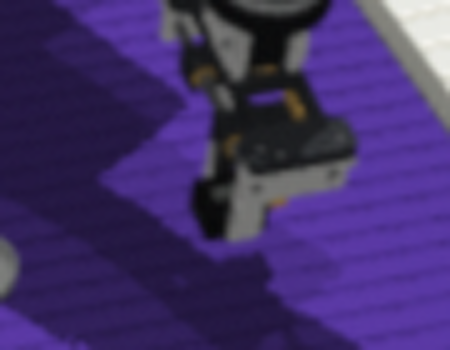

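The picture shows the black charger held level at (225,210), with its blades to the right. I'll place it.

Call:
arm_command --pt "0.3 -3 20 0 0" --pt "0.3 -10 64 0 0" --pt "0.3 -17 114 0 0" --pt "0.3 -24 164 0 0.5" --pt "0.3 -31 208 0 0.5" --pt "0.3 -34 228 0 0.5" --pt "0.3 -34.6 232 0 0.5" --pt "0.3 -34.6 232 0 0.5" --pt "0.3 -34.6 232 25 0.5" --pt "0.3 -34.6 232 50 0.5" --pt "0.3 -34.6 232 68 0.5" --pt "0.3 -34.6 232 76 0.5" --pt "0.3 -34.6 232 80 0.5" --pt "0.3 -34.6 232 80.2 0.5" --pt "0.3 -34.6 232 80.2 0.5" --pt "0.6 -34.6 232 80.2 0.5" --pt "0.6 -34.6 232 80.2 0.5" --pt "0.6 -34.6 232 80.2 0.5" --pt "0.6 -34.6 232 60 0.5" --pt "0.6 -34.6 232 20 0.5"

```text
clock: 28.05
eef_pos: [619.6, 265.9, 87.0]
eef_rot: [-3.14, 0.001, 1.571]
wrist_force: [-1.1, 0.2, 0.0]
finger_gap: 56.3
finger_force: 0.0
```

```bash
python3 - <<'E'
from h import *
go(453,183.5,86,-4.8)
E
```

```text
dx -82.5 dy -166.5 dz 1.0 turn 4.8 q6 27 (now 20)
```

Call:
arm_command --pt "0.75 -5 -10 -15 0" --pt "0.75 -22 -45 -15 2" --pt "0.75 -44 -90 -15 4.8" --pt "0.75 -65 -132 -15 4.8" --pt "0.75 -79 -160 -15 4.8" --pt "0.75 -82.5 -166.5 -10 4.8" --pt "0.75 -82.5 -166.5 0 4.8" --pt "0.75 -82.5 -166.5 30 4.8" --pt "0.75 -82.5 -166.5 50 4.8" --pt "0.75 -82.5 -166.5 62 4.8" --pt "0.75 -82.5 -166.5 65 4.8" --pt "0.75 -82.5 -166.5 65 4.8" --pt "0.4 -82.5 -166.5 65 4.8" --pt "0.4 -82.5 -166.5 65 4.8" --pt "0.4 -82.5 -166.5 65 4.8" --pt "0.4 -82.5 -166.5 65 4.8" --pt "0.4 -82.5 -166.5 65 4.8" --pt "0.4 -82.5 -166.5 65 4.8"

```text
clock: 30.3
eef_pos: [453.7, 183.7, 21.8]
eef_rot: [3.141, -0.0, 1.487]
wrist_force: [-1.5, -0.2, 6.1]
finger_gap: 45.7
finger_force: 15.0
```

Call:
arm_command --pt "0.4 0 0 -5 0" --pt "0.4 0 0 -20 0" --pt "0.4 0 0 -50 0" --pt "0.4 0 0 -85 0" --pt "0.4 0 0 -85 0" --pt "0.4 0 0 -85 0"

```text
clock: 31.05
eef_pos: [453.3, 183.6, 106.3]
eef_rot: [-3.141, 0.0, 1.487]
wrist_force: [0.3, 0.1, -0.7]
finger_gap: 46.5
finger_force: 15.0
```

```bash
python3 - <<'E'
from h import *
go(625,46,107,0)
c=imaging.camera("top");save(c,"g9.png",(140,95,400,265),3)
E
```

```text
dx -122.7 dy 182.6 dz -0.7 turn -4.8 q6 4 (now 23)
```

View pics/g9.png

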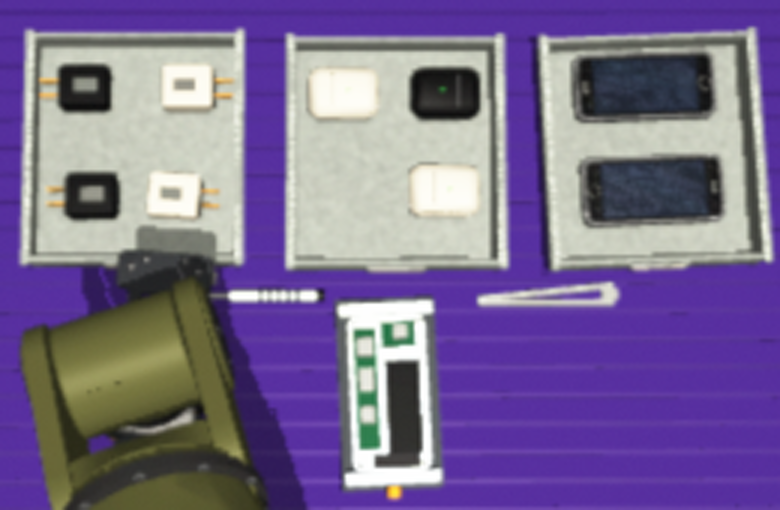

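The picture shows the phone, both chargers and the white case flat in their trays. The last spot in the earbud tray, at (345,190), is free.

Call:
arm_command --pt "0.4 -11 17 0 -1" --pt "0.4 -36 54 0 -3" --pt "0.4 -64 95 0 -4.8" --pt "0.4 -92 137 0 -4.8" --pt "0.4 -114 170 0 -4.8" --pt "0.4 -121 180 0 -4.8" --pt "0.4 -122.7 182.6 0 -4.8" --pt "0.4 -122.7 182.6 0 -4.8" --pt "0.4 -122.7 182.6 25 -4.8" --pt "0.4 -122.7 182.6 50 -4.8" --pt "0.4 -122.7 182.6 68 -4.8" --pt "0.4 -122.7 182.6 76 -4.8" --pt "0.4 -122.7 182.6 80 -4.8" --pt "0.4 -122.7 182.6 80.3 -4.8" --pt "0.4 -122.7 182.6 80.3 -4.8" --pt "0.7 -122.7 182.6 80.3 -4.8" --pt "0.7 -122.7 182.6 80.3 -4.8" --pt "0.7 -122.7 182.6 80.3 -4.8" --pt "0.7 -122.7 182.6 60 -4.8" --pt "0.7 -122.7 182.6 20 -4.8"

```text
clock: 33.6
eef_pos: [624.7, 46.1, 87.2]
eef_rot: [-3.14, 0.0, 1.571]
wrist_force: [0.2, -0.2, 0.4]
finger_gap: 65.4
finger_force: 0.0
```

Call:
arm_command --pt "0.7 0 0 -50 0" --pt "0.7 60 60 -80 0" --pt "0.7 120 -60 -80 0" --pt "0.7 150 -120 -80 0" --pt "0.7 180 -180 -80 0" --pt "0.7 200 -220 -80 0" --pt "0.7 200 -220 -80 0" --pt "0.7 200 -220 -80 0" --pt "0.7 200 -220 -80 0"

```text
clock: 34.72
eef_pos: [405.9, 246.2, 167.6]
eef_rot: [3.14, -0.001, 1.571]
wrist_force: [1.1, 0.0, 0.1]
finger_gap: 65.6
finger_force: 0.0
```

```bash
python3 - <<'E'
from h import *
c=imaging.camera("top");save(c,"g10.png",(140,95,400,265),3)
E
```

```text
(no output)
```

View pics/g10.png

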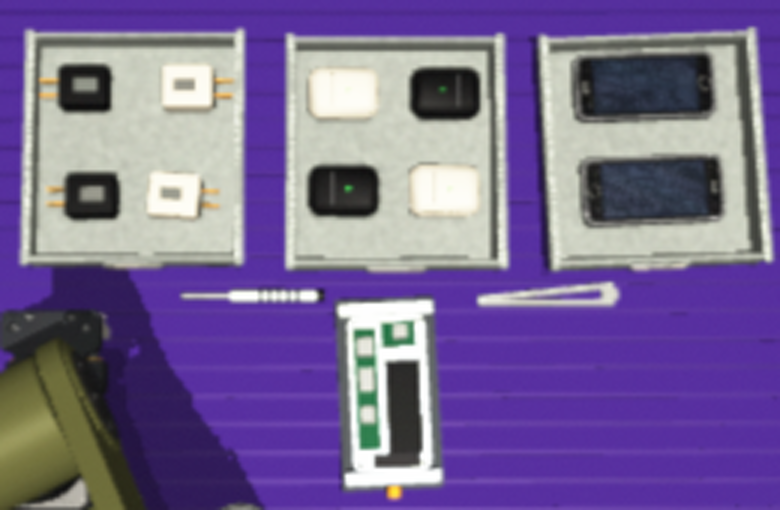

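The picture shows all five items flat in the right trays, with the black case at (343,190). The opened phone hasn't moved and the arm is clear.

```bash
python3 -c "
from h import *
print(job.sign_off())"
```

```text
the job is handed in; nothing more can be done
None
```

I put the phone, both chargers and both earbud cases flat in their matching trays, left the opened phone where it was, and handed the job in at about 35 s; the sign-off call returned no verdict.

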